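# Fit a fresh cell in the bookshop's parcel scale

### The job

The pan is off the parcel scale: load the fresh green cell with the copper band into its battery bay, flat end against the spring and button end against the plain brass contact, and press it fully home; then swing the bay's cover completely shut. The battery carrier may sit several millimetres off along its slots, so feel for the spring, and press it back only as far as needed without crushing it flat. Leave the taped black spent cell and the other things on the counter where they are.

Things in the scene. Friction and masses are not known exactly. Their poses are not given: they have to be found in the camera images.
- fresh_cell_center (a point): Centre of the fresh D cell: green can 34 mm across with a copper band round its button (+) end, 61.5 mm long (60 mm can plus button 10 mm wide, 1.5 mm high), about 140 g, lying level in the blue caddy at first. Its x axis points along the cell from flat (-) end to button (+) end; the ends are 30.75 mm either way. It may roll about x.
- fresh_cell_plus (a point): Tip of the fresh cell's button (+), on its axis. Axes as the cell's.
- spent_cell_center (a point): Centre of the spent D cell, same size: black can with a strip of pale masking tape at its button end, lying parallel to the fresh one in the caddy, 100 mm beside it. The two may be in either place. Not to be used.
- caddy: Blue tray, 86 x 200 mm, fixed; origin at the centre of its underside, y along its length. Floor 6 mm thick; the cells lie on it along x at y = +50 and -50 mm (axis 23 mm above the counter). Ribs 8 mm over the floor stand beside each cell from 16 to 28 mm either way from its middle; between them it is free to be gripped across. A rim 12 mm above the counter runs past the cells' ends.
- bay_center (a point): Nominal centre of the seated cell, lying along the scale's y, button towards +y (fixed to the scale, axes as its; at 0, -10.75, 53 mm). The black battery carrier in the well is screwed down through slots and sits up to 7 mm either way from nominal along y: bay walls, contacts and seated cell are all shifted with it, and no reading gives the shift. In x and z they are as told.
- scale: Grey parcel scale, fixed, pan off: housing 280 (x) x 310 (y) mm, deck 62 mm above the counter, black display pod on its -x side up to 80 mm high, four load posts at x = +-115, y = +-130 mm standing 18 mm above the deck. Origin at the centre of its underside, z up. The battery bay is a well in the middle of the deck, its long axis the scale's y.
- carrier_nominal (a point): Same point as bay_center. Carrier, measured from its own seated cell's centre: floor 17 mm below; vertical end walls with flanges up to 10.5 mm above, the + wall with its flat brass contact 30.75 mm towards +y, the spring's wall 43.25 mm towards -y. Open to 51 mm either way in x. Ribs 12 mm high, 17.8 mm off the axis, from 16 to 28 mm either way from the middle; between them is room for fingers.
- bay_spring (a joint): Compression of the sprung (-) contact (m): 0 free, 0.008 with the cell seated, crushed beyond 0.0155, stop at 0.0185; 500 N/m, no preload (4 N seated, 8 N at 16 mm). A steel disc 14 mm across on the cell's axis, its face 53.5 mm from the + wall when free, moving towards -y. A cell cannot be lowered in level. The ends rub: a cell let go may stay high until pressed down.
- bay_lid (a joint): Angle of the bay's grey cover (rad): 0 shut, 2.15 fully open; found at 1.85 to 2.1. A shallow hood 116 mm wide (scale's x) and 116 mm from hinge to free edge, its top 12.5 mm above the deck when shut. It swings over towards -y to shut. A stiff hinge (0.05 N m) keeps it where it is left, so it must be pushed all the way down.
- lid_hinge (a point): Middle of the cover's hinge line, along the scale's x at deck height, 42 mm towards +y from the scale's centre. Axes as the scale.
- lid_edge (a point): Middle of the cover's free edge, on its outer face, 116 mm along the cover from the hinge line.
- slipcase: Cream slipcased book lying flat, 148 x 215 x 38 mm, origin under its centre. Bystander.
- paperback: Red paperback lying flat, 105 x 148 x 16 mm, origin under its centre. Bystander.
- screwdriver: Screwdriver lying on the counter, handle towards its -x. Bystander.
- paste_jar: Jar of paste, 56 mm across, 75 mm high, origin under its centre. Bystander.
- pen_mug: Blue mug of pens, 76 mm across, 150 mm high with its pens, origin under its centre. Bystander.
- tape_dispenser: Black tape dispenser, 60 x 150 x 74 mm, origin under its centre. Bystander.
Things that resemble listed ones, but are neither listed nor needed, are in the scene too. Of the things that look like the part that bears fresh_cell_center, the largest one is meant.

How it is judged (in metres and radians):
On the way:
1. the fresh cell lies fully down in the bay, right way round on the brass contact with the spring compressed behind it, the cover still open (x of fresh_cell_center in the frame of bay_center between -0.003 and 0.003 m and z of fresh_cell_center in the frame of bay_center between -0.003 and 0.003 m and y of fresh_cell_plus in the frame of bay_center above 0.02 m and angle between the x axis of fresh_cell_center and the y axis of scale, either way round below 0.08 rad and value of joint bay_spring between 0.006 and 0.01 m and value of joint bay_lid above 0.8 rad), for 0.2 s.
At the end, for the whole second after the job is handed in: the fresh cell is seated in the bay, button towards +y: its axis within 3 mm of the bay's axis in height and to the side and within 0.08 rad of its direction, held between brass contact and spring with the spring compressed 6 to 10 mm, the cover shut to within 0.06 rad, the cell at rest (x of fresh_cell_center in the frame of bay_center between -0.003 and 0.003 m and z of fresh_cell_center in the frame of bay_center between -0.003 and 0.003 m and y of fresh_cell_plus in the frame of bay_center above 0.02 m and angle between the x axis of fresh_cell_center and the y axis of scale, either way round below 0.08 rad and value of joint bay_spring between 0.006 and 0.01 m and value of joint bay_lid below 0.06 rad and linear speed of fresh_cell below 0.01 m/s); the robot touches nothing.
It fails at once if the spent cell is taken or pushed out of its place (distance of spent_cell_center from where it was at the start of the episode above 0.015 m).
It fails at once if a bystander on the counter (slipcased book, paperback, screwdriver, paste jar, pen mug, tape dispenser) is shifted by more than 20 mm (distance of any of slipcase, paperback, screwdriver, paste_jar, pen_mug, tape_dispenser from where it was at the start of the episode above 0.02 m).
It fails at once if the spring contact is crushed, pressed back by more than 15.5 mm (value of joint bay_spring above 0.0155 m).
It also fails if it takes over 72 s, if anything falls off the work surface, if the arm or the gripper's body presses on something with over 40 N, if the wrist force passes 120 N, or if a joint passes its speed limit or range.

### The arm

A 7-joint arm with a two-finger parallel gripper is mounted at the origin on the work surface. World frame = base frame: x ahead of the robot, y to its left, z up, the work surface at z = 0. Lengths are in m, angles in degrees, forces in N, time in s.
With the tool pointing down it reaches from about 0.35 to 0.9 m from the base axis. Payload 19.9 kg.
Tool frame: the origin (TCP) lies at the very end of the fingers, on their centre line; the grasp point (between the pads) lies 19 mm behind it; z points along the fingers, y is the line along which they close (so a half turn about z gives the same grasp; the last joint's range is limited). The gripper opens to 94 mm and grips with 3 to 60 N. Pads are 16 mm wide; open, the fingers measure 119 mm over their backs; the gripper's body (75 mm by 177 mm) begins 78 mm behind the grasp point.
Start: joints at [65.002, 23.915, -0.59, 92.452, 0.269, 63.638, -3.037], TCP at [0.24, -0.577, 0.205] pointing down, gripper open.
Joint ranges: [-161.28, 161.28], [-22.2, 115.67], [-73.04, 71.86], [3.21, 147.25], [-68.34, 248.33], [10.77, 114.83], [-161.83, 161.83]. Speed limits (degrees/s): [108.29, 108.29, 136.94, 136.94, 172.46, 172.46, 172.46].

### API

Orientations are given as a 3x3 rotation matrix whose columns are the frame's x, y, z axes.
In Python, from workcell import * gives the robot as it stands.
- The arm moves only by the tool arm_command, never from a script. Its argument "commands" is a list of rows, each an object with "jaw": the opening, from 0 (shut) to 1 (fully open); "slide": the shift along the world's x, y, z in mm, a list of three; "turn": the turn about the world's z in degrees. In form: [{"jaw": jaw, "slide": [tx, ty, tz], "turn": turn}, ...]. A call has 1 to 20 rows; each row shifts and turns the commanded pose from where the row before left it; what a row does not reach is not made up. A row lasts 1/8 s, in which the tool goes at most 62.5 mm and 10.7 degrees, less where a joint would pass 70% of its speed; a pose out of reach is approached as far as the arm can. A call with a gripper value outside its range is refused whole. The fingers move at their own pace and stop on an object; "squeeze" is the grip in N (left out, the last holds). Time passes only in rows, so rows that do not move let the fingers close. It gives the time, the measured TCP pose, the force, the opening and the grip force at its end, in the units of the state.
- state(): the state, without advancing time (a new reading comes with each control period).
- get_image(name): name is "side" or "top" or "wrist"; returns a dict with "image" (400x640x3 uint8, red, green, blue), "vfov" (degrees; the focal length in pixels is half the picture's height over the tangent of half this angle, whatever the lens; pixels are square), "cx", "cy" (the principal point, pixels), "k1" (the pictures are not rectified: a ray, as slopes to the right and down, at radius r is drawn at 1 + k1 r^2 times it, then the intrinsics apply), "cam_to_world" (4x4, takes a point from camera to world coordinates). Camera axes: x right, y up, looking along -z (the intrinsics and any distortion apply to the point x, -y, -z); pixel columns grow to the right and rows downward; lengths in m; the calibration is good to about 2 mm. A picture is of the moment at which its call begins. There is no depth.
- hand_in(): hands the job in; it is judged then, once.
Trained networks look in the newest picture that a camera, given by its name, has taken for a name from the list of things; names that differ only in an ending like _2 or _b are one class to them, and where a whole thing is asked for, a point or a joint stands for the part that bears it (a point fixed in the world has none). Each returns a list of dicts, best first, with "confidence" (0 to 1); they miss things now and then, are a little off and sometimes report something else, mostly with a low value. They report only what shows in the picture. A call takes as long as a camera call. They do not tell look-alikes from the thing itself.
- recognise(camera, thing): "box" ([left, top, right, bottom] in pixels, round what is visible of it).
- regions_of(camera, thing): "region" (400x640 bool, what is visible of it) and "box" ([left, top, right, bottom] in pixels, round what is visible of it).
- spot_point(camera, thing): "pixel" ([column, row] in pixels: a listed point, or the origin of a listed thing).
The state is a dict: "clock": time; "joints": joint angles; "joint_velocities": joint speeds; "tau": joint torques, N m; "eef_pos": TCP position; "tool_rot": TCP orientation; "wrist_force": force on the tool from outside, world axes, zero at the start; "moment": the same for the moment, N m; "gripper_width": finger opening in m; "grasp_force": force on a finger pad.
Only numpy, scipy, OpenCV 4.12 (cv2) and the standard library are available. Lean on these libraries where they do the work, as an engineer would, in place of code of your own. Each camera call takes 0.05 s, during which the arm holds its last target. There are 200 camera calls.

## Working session

There is one attempt and no reset: what is moved stays moved. The work goes in short steps, Python scripts to look and compute and a tool call to move; the robot and the scene stay as the last step left them, time stands still between calls to the robot, and variables do not carry over. Pictures are saved under pics/ and viewed, at most 10 in all, crops included, and the job is handed in when it is done.

Besides the shell and the picture viewer there is one more tool, called after "Emit:" by a JSON object that holds its "name" and its "arguments". arm_command: Moves the arm, as the interface text tells. Its arguments: {"type":"object","properties":{"commands":{"type":"array","items":{"type":"object","properties":{"jaw":{"type":"number"},"slide":{"type":"array","items":{"type":"number"}},"turn":{"type":"number"}}}},"squeeze":{"type":"number"}},"required":["commands"]}

```bash
mkdir -p pics; ls; cat > h.py <<'E'
from workcell import *
import numpy as np, cv2
def shot(c,name=None):
    g=get_image(c)
    if name: cv2.imwrite('pics/'+name,g['image'][:,:,::-1])
    return g
def ray(g,p):
    f=200/np.tan(np.radians(g['vfov']/2))
    d=np.array([(p[0]-g['cx'])/f,(p[1]-g['cy'])/f]); u=d.copy()
    for _ in range(30): u=d/(1+g['k1']*(u@u))
    M=np.array(g['cam_to_world']); r=M[:3,:3]@np.array([u[0],-u[1],-1])
    return M[:3,3],r
def at_z(g,p,z):
    o,r=ray(g,p); return o+r*(z-o[2])/r[2]
def proj(g,P):
    f=200/np.tan(np.radians(g['vfov']/2)); M=np.array(g['cam_to_world'])
    q=M[:3,:3].T@(np.array(P)-M[:3,3]); u=np.array([q[0],-q[1]])/-q[2]
    return u*(1+g['k1']*(u@u))*f+[g['cx'],g['cy']]
E
python3 - <<'E'
from h import *
for c in ('top','side'):
    g=shot(c,c+'0.png'); print(c,np.round(g['cam_to_world'],3).tolist(),g['vfov'],g['k1'])
    for t in ['fresh_cell_center','fresh_cell_plus','spent_cell_center','caddy','scale','bay_center','lid_hinge','lid_edge','slipcase','paperback','screwdriver','paste_jar','pen_mug','tape_dispenser']:
        r=spot_point(c,t); print(t,[(np.round(x['pixel']).tolist(),round(x['confidence'],2)) for x in r[:4]])
E
```

```text
pics
top [[-0.01, 0.993, -0.121, 0.392], [-1.0, -0.009, 0.008, -0.023], [0.007, 0.121, 0.993, 1.252], [0.0, 0.0, 0.0, 1.0]] 54.14261937186269 -0.09269093484499792
fresh_cell_center [([354.0, 176.0], 0.52), ([352.0, 212.0], 0.48)]
fresh_cell_plus [([385.0, 206.0], 0.66), ([358.0, 168.0], 0.61), ([352.0, 207.0], 0.58)]
spent_cell_center [([421.0, 206.0], 0.75)]
caddy [([408.0, 210.0], 0.9)]
scale [([255.0, 190.0], 0.94)]
bay_center [([255.0, 185.0], 0.9), ([252.0, 195.0], 0.66), ([393.0, 214.0], 0.39), ([434.0, 160.0], 0.28)]
lid_hinge [([237.0, 187.0], 0.73)]
lid_edge [([210.0, 185.0], 0.83)]
slipcase [([376.0, 135.0], 0.91)]
paperback [([436.0, 279.0], 0.75)]
screwdriver [([344.0, 246.0], 0.76), ([475.0, 183.0], 0.2)]
paste_jar [([438.0, 156.0], 0.6)]
pen_mug [([472.0, 182.0], 0.73), ([378.0, 131.0], 0.47)]
tape_dispenser [([162.0, 167.0], 0.77)]
side [[0.959, 0.177, -0.221, 0.224], [-0.283, 0.616, -0.735, -1.002], [0.006, 0.767, 0.641, 0.929], [0.0, 0.0, 0.0, 1.0]] 49.343145655200914 -0.004917621502803269
fresh_cell_center [([339.0, 265.0], 0.88), ([327.0, 236.0], 0.71), ([363.0, 228.0], 0.47), ([324.0, 173.0], 0.27)]
fresh_cell_plus [([346.0, 258.0], 0.7), ([321.0, 153.0], 0.61), ([374.0, 228.0], 0.47), ([338.0, 234.0], 0.45)]
spent_cell_center [([358.0, 291.0], 0.77)]
caddy [([350.0, 281.0], 0.8), ([324.0, 162.0], 0.24)]
scale [([324.0, 172.0], 0.82), ([339.0, 266.0], 0.6), ([316.0, 120.0], 0.56), ([426.0, 304.0], 0.37)]
bay_center []
lid_hinge [([319.0, 152.0], 0.66), ([314.0, 119.0], 0.37), ([424.0, 245.0], 0.25)]
lid_edge [([316.0, 121.0], 0.63)]
slipcase [([423.0, 245.0], 0.71), ([339.0, 266.0], 0.28)]
paperback [([274.0, 329.0], 0.95), ([413.0, 347.0], 0.28)]
screwdriver [([288.0, 238.0], 0.58), ([321.0, 173.0], 0.18)]
paste_jar [([422.0, 303.0], 0.88), ([328.0, 160.0], 0.72)]
pen_mug [([413.0, 344.0], 0.58)]
tape_dispenser [([318.0, 126.0], 0.53), ([425.0, 243.0], 0.5)]
```

```bash
python3 - <<'E'
import cv2
a=cv2.imread('pics/top0.png')[90:310,120:500]; b=cv2.imread('pics/side0.png')[90:370,220:460]
cv2.imwrite('pics/topc.png',cv2.resize(a,None,fx=2.1,fy=2.1,interpolation=2))
cv2.imwrite('pics/sidec.png',cv2.resize(b,None,fx=2.1,fy=2.1,interpolation=2))
E
```

```text
(no output)
```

View pics/topc.png

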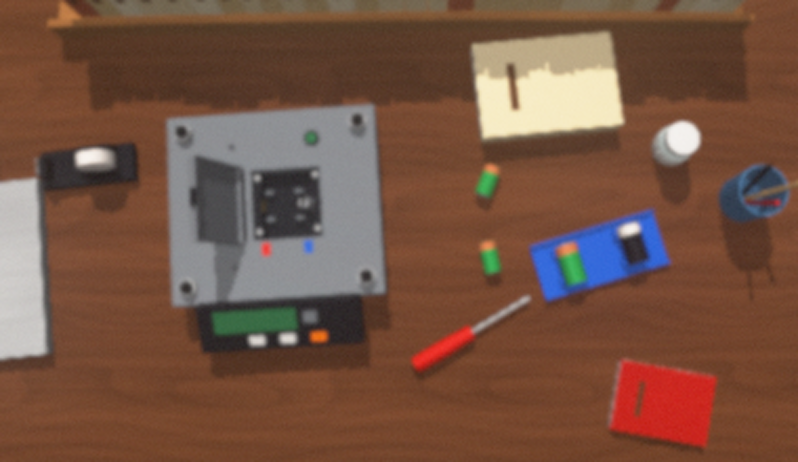

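View pics/sidec.png

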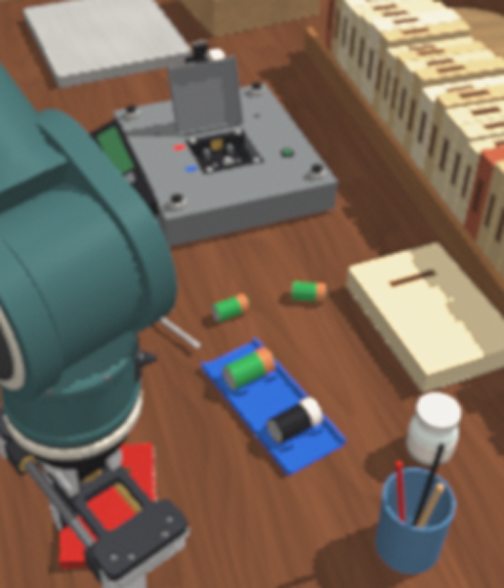

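Candidates in full top-image pixels: small green cells at (352,176) and (353,213), both lying on the counter, and the large green cell with a copper band at (391,216) in the blue caddy. The caddy one is the largest and is my choice. The spent cell, with pale tape, is at (421,206). Lid is open towards image left, which is +y.

```bash
python3 - <<'E'
from h import *
g=shot('top')
for t,z in [('scale',.06),('caddy',.008)]:
    r=regions_of('top',t)[0]; R=r['region']; ys,xs=np.nonzero(R)
    c=cv2.minAreaRect(np.c_[xs,ys].astype(np.float32)); b=cv2.boxPoints(c)
    P=np.array([at_z(g,p,z)[:2] for p in b]); print(t,r['confidence'],np.round(P,3).tolist(),np.round(P.mean(0),3))
    e=P[1:]-P[:-1]; print(np.round(np.degrees(np.arctan2(e[:,1],e[:,0])),1),np.round(np.linalg.norm(e,axis=1),3))
for n,p,z in [('cell flat',(395,224),.03),('cell plus',(389,208),.03),('cell',(391,216),.035),('spent',(421,206),.035),('scale o',(255,190),0),('bay',(255,185),.053),('hinge',(237,187),.062)]:
    print(n,np.round(at_z(g,p,z),3))
w=shot('wrist'); print(np.round(w['cam_to_world'],3).tolist(),w['vfov']); s=state(); print(s['eef_pos'],np.round(s['tool_rot'],3).tolist(),s['wrist_force'],s['gripper_width'])
E
```

```text
scale 0.94 [[0.703, 0.361], [0.719, 0.04], [0.37, 0.02], [0.353, 0.33]] [0.536 0.188]
[ -87.2 -176.7   93.1] [0.321 0.349 0.31 ]
caddy 0.84 [[0.509, -0.192], [0.563, -0.383], [0.482, -0.404], [0.429, -0.214]] [ 0.496 -0.298]
[ -74.  -165.5  105.7] [0.198 0.084 0.197]
cell flat [ 0.454 -0.262  0.03 ]
cell plus [ 0.504 -0.244  0.03 ]
cell [ 0.479 -0.249  0.035]
spent [ 0.509 -0.345  0.035]
scale o [0.57  0.182 0.   ]
bay [0.578 0.174 0.053]
hinge [0.571 0.228 0.062]
[[0.385, 0.889, 0.248, 0.314], [-0.923, 0.37, 0.104, -0.548], [0.001, -0.269, 0.963, 0.385], [0.0, 0.0, 0.0, 1.0]] 67.80652955566262
[ 0.24041003 -0.57690505  0.20541604] [[0.923, 0.385, -0.0], [0.385, -0.923, 0.0], [-0.0, -0.0, -1.0]] [ 0.10231077 -0.29750291  0.43207223] 0.09429017197264435
```

Emit:
{"name": "arm_command", "arguments": {"commands": [{"jaw": 1, "slide": [30, 41, 0], "turn": -2}, {"jaw": 1, "slide": [30, 41, 0], "turn": -2}, {"jaw": 1, "slide": [30, 41, 0], "turn": -2}, {"jaw": 1, "slide": [30, 41, 0], "turn": -1}, {"jaw": 1, "slide": [30, 41, 0], "turn": 0}, {"jaw": 1, "slide": [30, 41, 0], "turn": 0}, {"jaw": 1, "slide": [30, 41, 0], "turn": 0}, {"jaw": 1, "slide": [30, 41, 0], "turn": 0}, {"jaw": 1, "slide": [0, 0, 0], "turn": 0}, {"jaw": 1, "slide": [0, 0, 0], "turn": 0}], "squeeze": 12}}

```text
clock: 2.95
eef_pos: [0.4801, -0.2494, 0.2054]
tool_rot: [[0.963, 0.269, -0.0], [0.269, -0.963, -0.0], [-0.0, 0.0, -1.0]]
wrist_force: [0.2, 0.1, -0.7]
gripper_width: 0.094
grasp_force: 0.0
```

```bash
python3 - <<'E'
from h import *
s=state(); print(s['eef_pos'],np.round(s['tool_rot'],3).tolist(),s['wrist_force'])
g=shot('wrist','w1.png')
for t in ('fresh_cell_center','fresh_cell_plus','spent_cell_center','caddy'):
    for x in spot_point('wrist',t)[:3]: print(t,np.round(x['pixel']),round(x['confidence'],2),np.round(at_z(g,x['pixel'],0 if t=='caddy' else .023),4))
for t in ('fresh_cell_center','caddy'):
  for r in regions_of('wrist',t)[:2]:
    ys,xs=np.nonzero(r['region']); b=cv2.boxPoints(cv2.minAreaRect(np.c_[xs,ys].astype(np.float32)))
    P=np.array([at_z(g,p,.03 if t!='caddy' else .01)[:2] for p in b]); e=P[1:]-P[:-1]
    print(t,r['box'],np.round(P.mean(0),4),np.round(np.degrees(np.arctan2(e[:,1],e[:,0])),1),np.round(np.linalg.norm(e,axis=1),3))
E
```

```text
[ 0.48008583 -0.24935774  0.20539962] [[0.963, 0.269, -0.0], [0.269, -0.963, -0.0], [-0.0, 0.0, -1.0]] [ 0.17059116  0.06898374 -0.74098372]
fresh_cell_center [332. 186.] 0.96 [ 0.4801 -0.2566  0.023 ]
fresh_cell_center [259.  53.] 0.96 [ 0.6043 -0.1375  0.023 ]
fresh_cell_center [500.  76.] 0.65 [ 0.6543 -0.4057  0.023 ]
fresh_cell_plus [271.  28.] 0.92 [ 0.6317 -0.1456  0.023 ]
fresh_cell_plus [333. 159.] 0.77 [ 0.514  -0.2492  0.023 ]
fresh_cell_plus [233. 129.] 0.62 [ 0.5158 -0.125   0.023 ]
spent_cell_center [410. 185.] 0.86 [ 0.508  -0.3498  0.023 ]
caddy [370. 180.] 0.62 [ 0.4976 -0.3041  0.    ]
fresh_cell_center [239.6, 24.2, 279.9, 70.2] [ 0.608  -0.1378] [ -23.4 -106.   157.6] [0.046 0.025 0.046]
fresh_cell_center [318.9, 158.5, 347.4, 215.8] [ 0.4814 -0.2561] [ -74.4 -163.4  105.6] [0.032 0.065 0.034]
caddy [291.3, 147.5, 450.6, 217.3] [ 0.4962 -0.3057] [ -74.4 -157.9  105.6] [0.201 0.088 0.213]
caddy [0.7, 0.0, 111.2, 213.1] [0.4729 0.0874] [ -74.5 -175.3  105.6] [0.125 0.248 0.15 ]
```

View pics/w1.png

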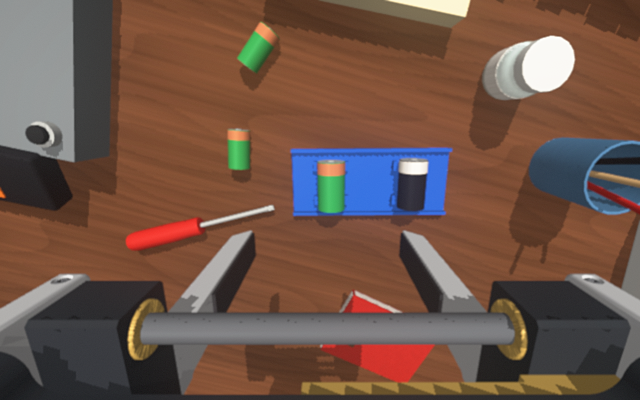

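Wrist view: the fresh cell is at (331,186), copper band up-image (+x), and the spent cell with its tape is at (412,185). Both small look-alikes lie off the caddy at (238,150) and (258,47). Choice confirmed.

Emit:
{"name": "arm_command", "arguments": {"commands": [{"jaw": 0.7, "slide": [2, -7, -30], "turn": 0}, {"jaw": 0.7, "slide": [0, 0, -40], "turn": 0}, {"jaw": 0.7, "slide": [0, 0, -40], "turn": 0}, {"jaw": 0.7, "slide": [0, 0, -35], "turn": 0}, {"jaw": 0.7, "slide": [0, 0, -25], "turn": 0}, {"jaw": 0.7, "slide": [0, 0, -15], "turn": 0}, {"jaw": 0.7, "slide": [0, 0, -10], "turn": 0}, {"jaw": 0.7, "slide": [0, 0, 0], "turn": 0}, {"jaw": 0, "slide": [0, 0, 0], "turn": 0}, {"jaw": 0, "slide": [0, 0, 0], "turn": 0}, {"jaw": 0, "slide": [0, 0, 0], "turn": 0}, {"jaw": 0, "slide": [0, 0, 0], "turn": 0}, {"jaw": 0, "slide": [0, 0, 0], "turn": 0}, {"jaw": 0, "slide": [0, 0, 0], "turn": 0}], "squeeze": 12}}

```text
clock: 5.05
eef_pos: [0.4825, -0.2559, 0.0106]
tool_rot: [[0.963, 0.269, 0.0], [0.269, -0.963, -0.0], [0.0, 0.0, -1.0]]
wrist_force: [-0.3, 0.9, 5.4]
gripper_width: 0.0336
grasp_force: 12.0
```

Emit:
{"name": "arm_command", "arguments": {"commands": [{"jaw": 0, "slide": [0, 0, 15], "turn": 0}, {"jaw": 0, "slide": [0, 0, 35], "turn": 0}, {"jaw": 0, "slide": [0, 0, 50], "turn": 0}, {"jaw": 0, "slide": [0, 0, 50], "turn": 0}, {"jaw": 0, "slide": [0, 0, 50], "turn": 0}, {"jaw": 0, "slide": [0, 0, 20], "turn": 0}, {"jaw": 0, "slide": [11.5, 39.5, 0], "turn": 7.75}, {"jaw": 0, "slide": [11.5, 39.5, 0], "turn": 7.75}, {"jaw": 0, "slide": [11.5, 39.5, 0], "turn": 7.75}, {"jaw": 0, "slide": [11.5, 39.5, 0], "turn": 7.75}, {"jaw": 0, "slide": [11.5, 39.5, 0], "turn": 7.75}, {"jaw": 0, "slide": [11.5, 39.5, 0], "turn": 7.75}, {"jaw": 0, "slide": [11.5, 39.5, 0], "turn": 7.75}, {"jaw": 0, "slide": [11.5, 39.5, 0], "turn": 7.75}, {"jaw": 0, "slide": [0, 0, 0], "turn": 7.75}, {"jaw": 0, "slide": [0, 0, 0], "turn": 7.75}, {"jaw": 0, "slide": [0, 0, 0], "turn": 0}, {"jaw": 0, "slide": [0, 0, 0], "turn": 0}]}}

```text
clock: 7.3
eef_pos: [0.5743, 0.0599, 0.2308]
tool_rot: [[-0.051, 0.999, 0.0], [0.999, 0.051, -0.0], [-0.0, 0.0, -1.0]]
wrist_force: [-0.4, -0.4, -1.6]
gripper_width: 0.0335
grasp_force: 12.0
```

```bash
python3 - <<'E'
from h import *
s=state(); print(s['eef_pos'],np.round(s['tool_rot'],3).tolist(),s['wrist_force'],np.round(s['joints'],1))
g=shot('wrist','w2.png')
for t,z in (('fresh_cell_center',.24),('fresh_cell_plus',.24),('bay_center',.053),('scale',0),('lid_hinge',.062),('lid_edge',.167)):
    for x in spot_point('wrist',t)[:2]: print(t,np.round(x['pixel']),round(x['confidence'],2),np.round(at_z(g,x['pixel'],z),4))
g=shot('top')
for t,z in (('bay_center',.053),('scale',0),('lid_hinge',.062)):
    for x in spot_point('top',t)[:2]: print(t,np.round(x['pixel']),round(x['confidence'],2),np.round(at_z(g,x['pixel'],z),4))
E
```

```text
[0.57428212 0.05986215 0.23078635] [[-0.051, 0.999, 0.0], [0.999, 0.051, -0.0], [-0.0, 0.0, -1.0]] [-0.3844618  -0.40076469 -1.61230992] [ 16.5  20.5 -32.3  96.9  11.9  65.9 -16. ]
fresh_cell_center [327. 250.] 0.98 [0.5751 0.0583 0.24  ]
fresh_cell_center [344. 303.] 0.63 [0.588 0.021 0.24 ]
fresh_cell_plus [328. 206.] 0.66 [0.5741 0.0873 0.24  ]
fresh_cell_plus [357. 310.] 0.6 [0.5971 0.0168 0.24  ]
bay_center [328.  83.] 0.57 [0.5705 0.1762 0.053 ]
scale [328.  79.] 0.9 [0.5704 0.1869 0.    ]
lid_hinge [327.  28.] 0.8 [0.5663 0.2281 0.062 ]
bay_center [254. 186.] 0.66 [0.5756 0.1761 0.053 ]
scale [254. 189.] 0.79 [0.5742 0.1871 0.    ]
scale [258. 188.] 0.37 [0.5773 0.1731 0.    ]
lid_hinge [237. 186.] 0.64 [0.5729 0.2294 0.062 ]
lid_hinge [208. 183.] 0.18 [0.5838 0.3173 0.062 ]
```

View pics/w2.png

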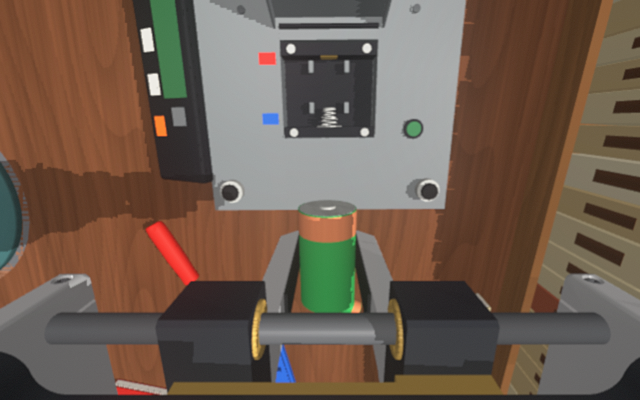

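Wrist view: carrier well spans columns 283–376, rows 40–137. Ribs are at (311,66), (347,66), (309,107) and (346,106). Spring is at (329,117), the brass contact at (329,57), and front posts at (230,191) and (428,190). The cell is held level with its button up-image.

```bash
python3 - <<'E'
from h import *
g=shot('wrist')
a=g['image'][30:145,270:390,::-1]; cv2.imwrite('pics/bay.png',cv2.resize(a,None,fx=5,fy=5,interpolation=cv2.INTER_CUBIC))
for n,p,z in [('ribs',(311,66),.048),('',(347,66),.048),('',(309,107),.048),('',(346,106),.048),('posts',(230,191),.08),('',(428,190),.08),('brass',(329,57),.06)]:
    print(n,np.round(at_z(g,p,z),4))
np.save('g.npy',g,allow_pickle=True)
E
```

```text
ribs [0.5499 0.1934 0.048 ]
 [0.5902 0.1956 0.048 ]
 [0.5494 0.1495 0.048 ]
 [0.5921 0.153  0.048 ]
posts [0.4648 0.0523 0.08  ]
 [0.6901 0.0658 0.08  ]
brass [0.5696 0.2016 0.06  ]
```

View pics/bay.png

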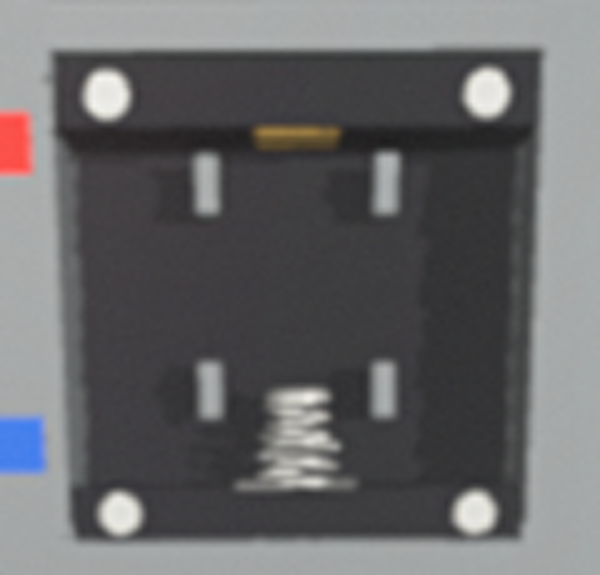

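Crop (5x): grey rib tops at (207,184), (386,184), (210,390) and (384,390). The + wall's inner edge is at row 128 with brass at (298,137), and the spring wall's edge is at row 488. The spring tip is at (300,395).

```bash
python3 - <<'E'
from h import *
g=np.load('g.npy',allow_pickle=True).item()
f=lambda p,z: at_z(g,(270+p[0]/5,30+p[1]/5),z)
R=np.array([f(p,.048) for p in [(207,184),(386,184),(210,390),(384,390)]]); c=R.mean(0)
a,b=f((298,128),.0635),f((298,488),.0635)
pp=[at_z(g,p,.08)[:2] for p in ((230,191),(428,190))]
v=pp[1]-pp[0]; print('post dir deg',np.degrees(np.arctan2(v[1],v[0])),np.linalg.norm(v),'mid',(pp[0]+pp[1])/2)
v=R[0]-R[2]+R[1]-R[3]; print('rib ydir',np.degrees(np.arctan2(v[1],v[0])),np.linalg.norm(v)/2, 'ribs centre',c)
print('walls',a,b,'len',np.linalg.norm(a-b)); 
u=np.array([-.054,.9985]); print('cell center by + wall',a[:2]-u*.03075,'by spring wall',b[:2]+u*.04325)
m=(pp[0]+pp[1])/2; print('scale origin',m+.13*u,'bay nominal',m+(.13-.01075)*u)
print('spring face', f((300,390),.06))
E
```

```text
post dir deg 3.4218641424396643 0.22569389787136135 mid [0.57744217 0.05905735]
rib ydir 93.3899610855399 0.04408715671851837 ribs centre [0.57174875 0.17173183 0.048     ]
walls [0.57016882 0.20230495 0.0635    ] [0.57438821 0.12810424 0.0635    ] len 0.07432057793348465
cell center by + wall [0.57182932 0.17160108] by spring wall [0.57205271 0.17128937]
scale origin [0.57042217 0.18886235] bay nominal [0.57100267 0.17812847]
spring face [0.57365797 0.14935589 0.06      ]
```

Emit:
{"name": "arm_command", "arguments": {"commands": [{"jaw": 0, "slide": [-1, 31, 0], "turn": 0.4}, {"jaw": 0, "slide": [-1, 31, 0], "turn": 0}, {"jaw": 0, "slide": [-1, 31, 0], "turn": 0}, {"jaw": 0, "slide": [0, 31, 0], "turn": 0}, {"jaw": 0, "slide": [0, 0, -40], "turn": 0}, {"jaw": 0, "slide": [0, 0, -40], "turn": 0}, {"jaw": 0, "slide": [0, 0, -35], "turn": 0}, {"jaw": 0, "slide": [0, 0, -25], "turn": 0}, {"jaw": 0, "slide": [0, 0, -16], "turn": 0}, {"jaw": 0, "slide": [0, 0, 0], "turn": 0}, {"jaw": 0, "slide": [0, 0, 0], "turn": 0}], "squeeze": 12}}

```text
clock: 9.28
eef_pos: [0.5719, 0.1843, 0.0754]
tool_rot: [[-0.061, 0.998, 0.001], [0.998, 0.061, 0.0], [0.0, 0.001, -1.0]]
wrist_force: [0.1, 0.1, -1.3]
gripper_width: 0.0338
grasp_force: 12.0
```

```bash
python3 - <<'E'
from h import *
s=state(); print(s['eef_pos'],s['wrist_force'],s['moment'])
g=shot('wrist','w3.png')
h=shot('side'); c=h['image'][100:210,270:380,::-1]
w=g['image'][:400,130:530,::-1]
cv2.imwrite('pics/c3.png',np.hstack([w,cv2.resize(c,(400,400),interpolation=2)]))
E
```

```text
[0.57194238 0.18433554 0.07541547] [ 0.09223539  0.10798945 -1.34983283] [-0.01095439 -0.06558422 -0.05429543]
```

View pics/c3.png

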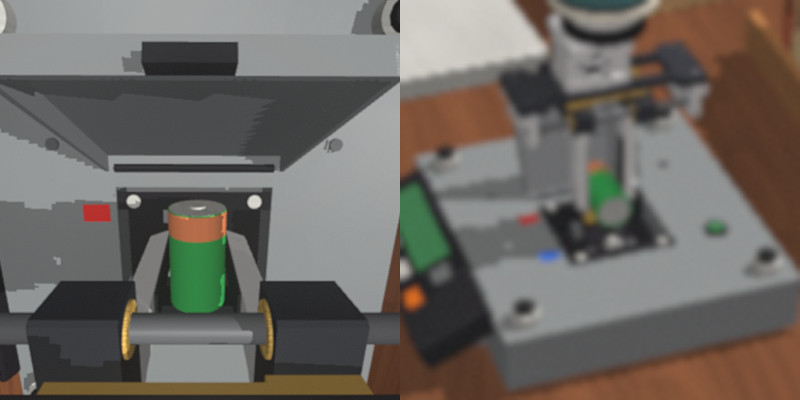

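The cell's button end (wrist crop (197,210)) hangs over the + wall flange, centred between the screws (133 and 255). Next I lower it to tilt the cell about that wall.

Emit:
{"name": "arm_command", "arguments": {"commands": [{"jaw": 0, "slide": [0, 0, -4], "turn": 0}, {"jaw": 0, "slide": [0, 0, -3], "turn": 0}, {"jaw": 0, "slide": [0, 0, -2], "turn": 0}, {"jaw": 0, "slide": [0, 0, 0], "turn": 0}]}}

```text
clock: 9.88
eef_pos: [0.5715, 0.1837, 0.0654]
tool_rot: [[-0.061, 0.998, -0.0], [0.998, 0.061, -0.0], [-0.0, -0.0, -1.0]]
wrist_force: [-0.0, -3.1, 1.9]
gripper_width: 0.0334
grasp_force: 12.0
```

Emit:
{"name": "arm_command", "arguments": {"commands": [{"jaw": 0, "slide": [0, 0, -2], "turn": 0}, {"jaw": 0, "slide": [0, 0, -1], "turn": 0}, {"jaw": 0, "slide": [0, 0, -1], "turn": 0}, {"jaw": 0, "slide": [0, 0, 0], "turn": 0}]}}

```text
clock: 10.38
eef_pos: [0.5715, 0.1839, 0.0614]
tool_rot: [[-0.061, 0.998, 0.0], [0.998, 0.061, -0.0], [-0.0, 0.0, -1.0]]
wrist_force: [0.2, -4.9, 3.7]
gripper_width: 0.0337
grasp_force: 12.0
```

```bash
cat > tilt.py <<'E'
from h import *
import sys
s=state(); print(s['eef_pos'],s['wrist_force'],s['moment'])
g=shot('wrist',sys.argv[1])
R=s['tool_rot']; T=s['eef_pos']; u=np.array([-.0576,.9983,0])
for a in (0,5,10,15,20,25,30):
    t=np.radians(a); d=u*np.cos(t)+np.array([0,0,np.sin(t)]); n=-u*np.sin(t)+np.array([0,0,np.cos(t)])
    c=T+np.array([0,0,.0124])-u*.0015
    print(a,'button tip',np.round(proj(g,c+.03075*d)),'front top',np.round(proj(g,c+.03*d+.017*n)),'front bot',np.round(proj(g,c+.03*d-.017*n)))
E
python3 tilt.py w4.png; python3 - <<'E'
import cv2
a=cv2.imread('pics/w4.png')[150:350,220:440]; cv2.imwrite('pics/w4c.png',cv2.resize(a,None,fx=3,fy=3,interpolation=2))
E
```

```text
[0.57150425 0.18392348 0.06140228] [ 0.21081614 -4.93079816  3.70703938] [-1.14962409 -0.15739649  0.02679286]
0 button tip [326. 204.] front top [326. 215.] front bot [326. 198.]
5 button tip [326. 206.] front top [326. 219.] front bot [326. 197.]
10 button tip [326. 208.] front top [326. 224.] front bot [326. 196.]
15 button tip [326. 210.] front top [326. 229.] front bot [326. 196.]
20 button tip [326. 213.] front top [326. 234.] front bot [326. 196.]
25 button tip [326. 216.] front top [325. 240.] front bot [326. 197.]
30 button tip [326. 220.] front top [325. 246.] front bot [326. 198.]
```

View pics/w4c.png

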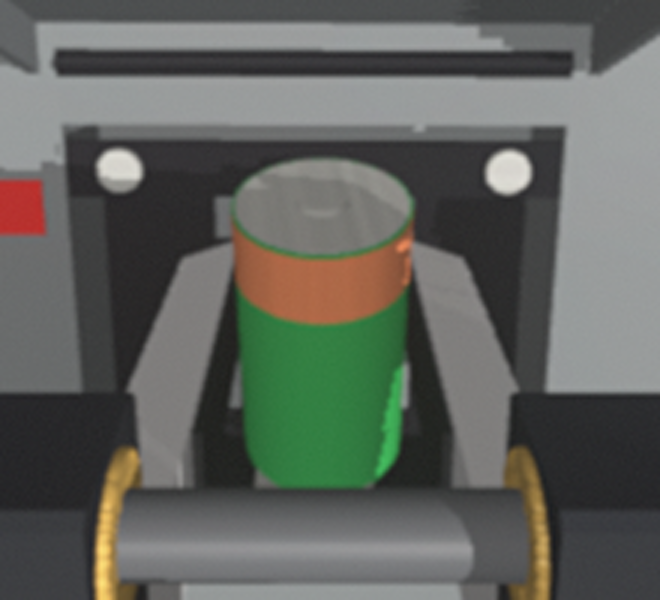

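Cell tilted about 16° with its flat end down: face ellipse at full-image rows 203–236, about 4 mm behind the TCP along its axis. Now I grip harder and feel for the spring towards -y.

Emit:
{"name": "arm_command", "arguments": {"commands": [{"jaw": 0, "slide": [0, 0, 0], "turn": 0}, {"jaw": 0, "slide": [0, -1, 0], "turn": 0}, {"jaw": 0, "slide": [0, -1, 0], "turn": 0}, {"jaw": 0, "slide": [0, 0, 0], "turn": 0}], "squeeze": 25}}

```text
clock: 10.92
eef_pos: [0.5712, 0.1825, 0.0614]
tool_rot: [[-0.062, 0.998, -0.0], [0.998, 0.062, 0.0], [0.001, -0.0, -1.0]]
wrist_force: [0.1, 1.5, 1.7]
gripper_width: 0.033
grasp_force: 25.0
```

Emit:
{"name": "arm_command", "arguments": {"commands": [{"jaw": 0, "slide": [0, -1, 0], "turn": 0}, {"jaw": 0, "slide": [0, -1, 0], "turn": 0}, {"jaw": 0, "slide": [0, 0, 0], "turn": 0}]}}

```text
clock: 11.3
eef_pos: [0.5712, 0.1799, 0.0612]
tool_rot: [[-0.061, 0.998, -0.0], [0.998, 0.061, -0.0], [-0.0, -0.0, -1.0]]
wrist_force: [-0.2, 1.1, -1.8]
gripper_width: 0.0332
grasp_force: 25.0
```

Emit:
{"name": "arm_command", "arguments": {"commands": [{"jaw": 0, "slide": [0, -1, 0], "turn": 0}, {"jaw": 0, "slide": [0, -1, 0], "turn": 0}, {"jaw": 0, "slide": [0, 0, 0], "turn": 0}]}}

```text
clock: 11.68
eef_pos: [0.5714, 0.1781, 0.0614]
tool_rot: [[-0.061, 0.998, -0.0], [0.998, 0.061, 0.0], [0.0, -0.0, -1.0]]
wrist_force: [-0.3, 2.2, -2.5]
gripper_width: 0.0336
grasp_force: 25.0
```

Emit:
{"name": "arm_command", "arguments": {"commands": [{"jaw": 0, "slide": [0, -1, 0], "turn": 0}, {"jaw": 0, "slide": [0, -1, 0], "turn": 0}, {"jaw": 0, "slide": [0, 0, 0], "turn": 0}]}}

```text
clock: 12.05
eef_pos: [0.5714, 0.1761, 0.0615]
tool_rot: [[-0.061, 0.998, 0.0], [0.998, 0.061, 0.0], [0.0, 0.0, -1.0]]
wrist_force: [0.6, 2.2, -2.1]
gripper_width: 0.0334
grasp_force: 25.0
```

Emit:
{"name": "arm_command", "arguments": {"commands": [{"jaw": 0, "slide": [0, -1, 0], "turn": 0}, {"jaw": 0, "slide": [0, -1, 0], "turn": 0}, {"jaw": 0, "slide": [0, 0, 0], "turn": 0}]}}

```text
clock: 12.42
eef_pos: [0.5715, 0.1742, 0.0615]
tool_rot: [[-0.061, 0.998, 0.0], [0.998, 0.061, 0.0], [0.0, 0.0, -1.0]]
wrist_force: [0.6, 3.1, -2.0]
gripper_width: 0.0333
grasp_force: 25.0
```

Emit:
{"name": "arm_command", "arguments": {"commands": [{"jaw": 0, "slide": [0, -1, 0], "turn": 0}, {"jaw": 0, "slide": [0, -1, 0], "turn": 0}, {"jaw": 0, "slide": [0, 0, 0], "turn": 0}]}}

```text
clock: 12.8
eef_pos: [0.5715, 0.1721, 0.0615]
tool_rot: [[-0.061, 0.998, 0.0], [0.998, 0.061, 0.0], [0.0, 0.0, -1.0]]
wrist_force: [1.7, 4.8, -3.0]
gripper_width: 0.0334
grasp_force: 25.0
```

```bash
python3 tilt.py w5.png; python3 - <<'E'
import cv2
a=cv2.imread('pics/w5.png')[150:350,220:440]; cv2.imwrite('pics/w5c.png',cv2.resize(a,None,fx=3,fy=3,interpolation=2))
E
```

```text
[0.57149849 0.17214641 0.06150061] [ 1.72101633  4.76365307 -2.9614699 ] [ 1.22976003 -0.51489476  0.12259713]
0 button tip [326. 204.] front top [326. 215.] front bot [326. 198.]
5 button tip [326. 206.] front top [326. 219.] front bot [326. 197.]
10 button tip [326. 208.] front top [326. 224.] front bot [326. 196.]
15 button tip [326. 210.] front top [326. 229.] front bot [326. 196.]
20 button tip [326. 213.] front top [326. 234.] front bot [326. 196.]
25 button tip [326. 216.] front top [326. 240.] front bot [326. 197.]
30 button tip [326. 220.] front top [325. 246.] front bot [326. 198.]
```

View pics/w5c.png

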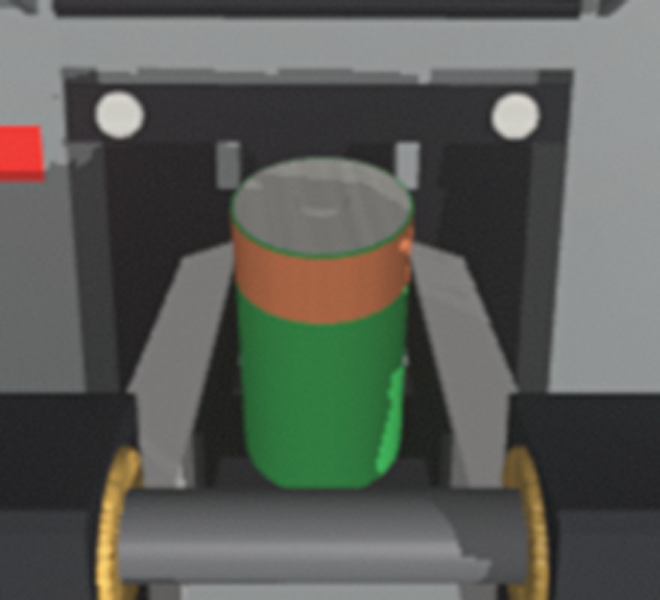

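Cell's lower rim (crop row 157) is clear of the + wall's edge (row 142) by about 2–3 mm. The spring is compressed about 9 mm (4.7 N). Now I lower it while giving back a little y.

Emit:
{"name": "arm_command", "arguments": {"commands": [{"jaw": 0, "slide": [0, 0, -2], "turn": 0}, {"jaw": 0, "slide": [0, 0, -2], "turn": 0}, {"jaw": 0, "slide": [0, 0, -2], "turn": 0}, {"jaw": 0, "slide": [0, 0, 0], "turn": 0}]}}

```text
clock: 13.35
eef_pos: [0.5713, 0.1723, 0.0553]
tool_rot: [[-0.062, 0.998, -0.0], [0.998, 0.062, 0.0], [0.0, -0.0, -1.0]]
wrist_force: [-0.0, 5.0, 2.9]
gripper_width: 0.033
grasp_force: 25.0
```

Emit:
{"name": "arm_command", "arguments": {"commands": [{"jaw": 0, "slide": [0, 0.5, -1], "turn": 0}, {"jaw": 0, "slide": [0, 0.5, -1], "turn": 0}, {"jaw": 0, "slide": [0, 0.5, -1], "turn": 0}, {"jaw": 0, "slide": [0, 0, 0], "turn": 0}]}}

```text
clock: 13.85
eef_pos: [0.5713, 0.1737, 0.0524]
tool_rot: [[-0.062, 0.998, -0.0], [0.998, 0.062, -0.0], [0.0, -0.0, -1.0]]
wrist_force: [-0.6, 5.0, 2.0]
gripper_width: 0.0335
grasp_force: 25.0
```

Emit:
{"name": "arm_command", "arguments": {"commands": [{"jaw": 0, "slide": [0, 0, -1], "turn": 0}, {"jaw": 0, "slide": [0, 0, -1], "turn": 0}, {"jaw": 0, "slide": [0, 0, -1], "turn": 0}, {"jaw": 0, "slide": [0, 0, 0], "turn": 0}]}}

```text
clock: 14.35
eef_pos: [0.5713, 0.1737, 0.0494]
tool_rot: [[-0.061, 0.998, -0.0], [0.998, 0.061, 0.0], [0.0, -0.0, -1.0]]
wrist_force: [0.1, 5.1, 2.3]
gripper_width: 0.0332
grasp_force: 25.0
```

Emit:
{"name": "arm_command", "arguments": {"commands": [{"jaw": 0, "slide": [0, 0.5, -1], "turn": 0}, {"jaw": 0, "slide": [0, 0, -1], "turn": 0}, {"jaw": 0, "slide": [0, 0, -1], "turn": 0}, {"jaw": 0, "slide": [0, 0, 0], "turn": 0}]}}

```text
clock: 14.85
eef_pos: [0.5714, 0.1742, 0.0463]
tool_rot: [[-0.061, 0.998, -0.0], [0.998, 0.061, 0.0], [0.0, -0.0, -1.0]]
wrist_force: [-0.4, 5.2, 2.4]
gripper_width: 0.0333
grasp_force: 25.0
```

Emit:
{"name": "arm_command", "arguments": {"commands": [{"jaw": 0, "slide": [0, 0.5, -1], "turn": 0}, {"jaw": 0, "slide": [0, 0, -1], "turn": 0}, {"jaw": 0, "slide": [0, 0.5, -1], "turn": 0}, {"jaw": 0, "slide": [0, 0, 0], "turn": 0}]}}

```text
clock: 15.35
eef_pos: [0.5714, 0.1752, 0.0434]
tool_rot: [[-0.061, 0.998, 0.0], [0.998, 0.061, 0.0], [0.0, 0.0, -1.0]]
wrist_force: [-0.0, 5.0, 3.9]
gripper_width: 0.0333
grasp_force: 25.0
```

Emit:
{"name": "arm_command", "arguments": {"commands": [{"jaw": 0, "slide": [0, 0, -1], "turn": 0}, {"jaw": 0, "slide": [0, 0, -1], "turn": 0}, {"jaw": 0, "slide": [0, 0, -0.5], "turn": 0}, {"jaw": 0, "slide": [0, 0, 0], "turn": 0}]}}

```text
clock: 15.85
eef_pos: [0.5715, 0.1756, 0.0415]
tool_rot: [[-0.062, 0.998, 0.0], [0.998, 0.062, 0.0], [0.0, 0.0, -1.0]]
wrist_force: [-3.3, 4.4, 11.4]
gripper_width: 0.0336
grasp_force: 25.0
```

```bash
python3 tilt.py w6.png; python3 - <<'E'
import cv2
a=cv2.imread('pics/w6.png')[150:350,220:440]; cv2.imwrite('pics/w6c.png',cv2.resize(a,None,fx=3,fy=3,interpolation=2))
E
```

```text
[0.57151916 0.17556794 0.04145332] [-3.33370624  4.43059911 11.42972556] [ 1.055578    0.56993961 -0.09202823]
0 button tip [326. 204.] front top [326. 214.] front bot [326. 198.]
5 button tip [326. 206.] front top [326. 219.] front bot [326. 197.]
10 button tip [326. 208.] front top [326. 224.] front bot [326. 196.]
15 button tip [326. 210.] front top [326. 229.] front bot [326. 196.]
20 button tip [326. 213.] front top [326. 234.] front bot [326. 196.]
25 button tip [326. 216.] front top [326. 240.] front bot [326. 197.]
30 button tip [326. 219.] front top [326. 246.] front bot [326. 198.]
```

View pics/w6c.png

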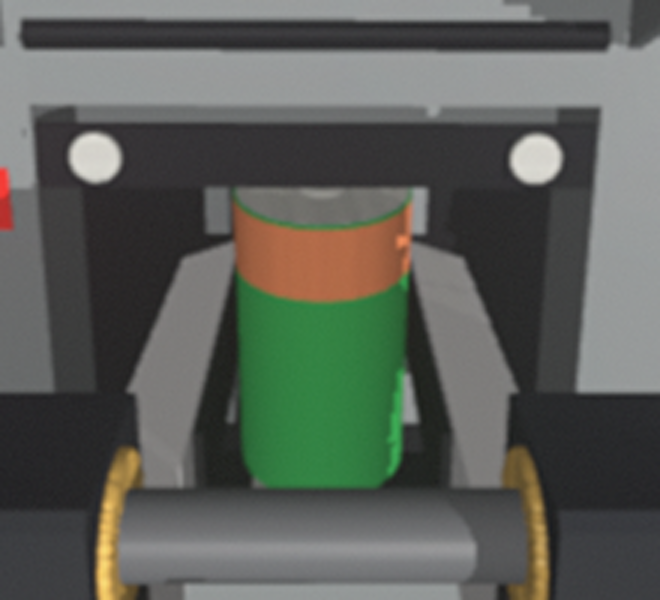

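Tilt now about 6°. Cell's front is inside the + wall (wall edge crop row 187, face top row 228). Next: release, then press down from above on the button end.

Emit:
{"name": "arm_command", "arguments": {"commands": [{"jaw": 0.3, "slide": [0, 0, 0], "turn": 0}, {"jaw": 0.5, "slide": [0, 0, 0], "turn": 0}, {"jaw": 0.5, "slide": [0, 0, 0], "turn": 0}, {"jaw": 0.5, "slide": [0, 0, 0], "turn": 0}, {"jaw": 0.5, "slide": [0, 0, 15], "turn": 0}, {"jaw": 0.5, "slide": [0, 0, 20], "turn": 0}, {"jaw": 0.5, "slide": [0, 0, 20], "turn": 0}, {"jaw": 0, "slide": [0, 7, 0], "turn": 0}, {"jaw": 0, "slide": [0, 7, 0], "turn": 0}, {"jaw": 0, "slide": [0, 0, 0], "turn": 0}, {"jaw": 0, "slide": [0, 0, 0], "turn": 0}, {"jaw": 0, "slide": [0, 0, 0], "turn": 0}, {"jaw": 0, "slide": [0, 0, 0], "turn": 0}, {"jaw": 0, "slide": [0, 0, -8], "turn": 0}, {"jaw": 0, "slide": [0, 0, -6], "turn": 0}, {"jaw": 0, "slide": [0, 0, -4], "turn": 0}, {"jaw": 0, "slide": [0, 0, 0], "turn": 0}]}}

```text
clock: 18.02
eef_pos: [0.5712, 0.1891, 0.0775]
tool_rot: [[-0.061, 0.998, -0.001], [0.998, 0.061, -0.0], [-0.0, -0.001, -1.0]]
wrist_force: [0.5, 0.4, 0.4]
gripper_width: 0.0006
grasp_force: 0.0
```

Emit:
{"name": "arm_command", "arguments": {"commands": [{"jaw": 0, "slide": [0, 0, -2], "turn": 0}, {"jaw": 0, "slide": [0, 0, -2], "turn": 0}, {"jaw": 0, "slide": [0, 0, -2], "turn": 0}, {"jaw": 0, "slide": [0, 0, 0], "turn": 0}]}}

```text
clock: 18.52
eef_pos: [0.5716, 0.1896, 0.0722]
tool_rot: [[-0.062, 0.998, 0.001], [0.998, 0.062, 0.001], [0.001, 0.001, -1.0]]
wrist_force: [0.4, 2.0, 2.8]
gripper_width: 0.0001
grasp_force: 1.4
```

Emit:
{"name": "arm_command", "arguments": {"commands": [{"jaw": 0, "slide": [0, 0, -1], "turn": 0}, {"jaw": 0, "slide": [0, 0, -1], "turn": 0}, {"jaw": 0, "slide": [0, 0, 0], "turn": 0}]}}

```text
clock: 18.9
eef_pos: [0.5716, 0.1898, 0.0703]
tool_rot: [[-0.062, 0.998, 0.001], [0.998, 0.062, 0.001], [0.001, 0.001, -1.0]]
wrist_force: [-0.1, 5.3, 6.3]
gripper_width: 0.0006
grasp_force: 3.0
```

Emit:
{"name": "arm_command", "arguments": {"commands": [{"jaw": 0, "slide": [0, 0, -1], "turn": 0}, {"jaw": 0, "slide": [0, 0, 0], "turn": 0}, {"jaw": 0, "slide": [0, 0, 0], "turn": 0}]}}

```text
clock: 19.27
eef_pos: [0.5718, 0.1899, 0.07]
tool_rot: [[-0.062, 0.998, 0.001], [0.998, 0.062, 0.001], [0.001, 0.001, -1.0]]
wrist_force: [-3.4, 2.6, 17.2]
gripper_width: 0.0005
grasp_force: 8.4
```

Front is firm at z = 70 mm. Now I press the flat end and look.

Emit:
{"name": "arm_command", "arguments": {"commands": [{"jaw": 0, "slide": [0, 0, 10], "turn": 0}, {"jaw": 0, "slide": [1, -18, 0], "turn": 0}, {"jaw": 0, "slide": [1, -18, 0], "turn": 0}, {"jaw": 0, "slide": [0, 0, -5], "turn": 0}, {"jaw": 0, "slide": [0, 0, -3], "turn": 0}, {"jaw": 0, "slide": [0, 0, -1.5], "turn": 0}, {"jaw": 0, "slide": [0, 0, 0], "turn": 0}, {"jaw": 0, "slide": [0, 0, 0], "turn": 0}]}}

```text
clock: 20.27
eef_pos: [0.5737, 0.153, 0.07]
tool_rot: [[-0.062, 0.998, 0.001], [0.998, 0.062, -0.001], [-0.001, 0.001, -1.0]]
wrist_force: [-3.4, -6.1, 14.2]
gripper_width: 0.0006
grasp_force: 6.9
```

Emit:
{"name": "arm_command", "arguments": {"commands": [{"jaw": 0, "slide": [0, 0, 30], "turn": 0}, {"jaw": 0, "slide": [0, -20, 50], "turn": 0}, {"jaw": 0, "slide": [0, -40, 50], "turn": 0}, {"jaw": 0, "slide": [0, -40, 20], "turn": 0}, {"jaw": 0, "slide": [0, 0, 0], "turn": 0}, {"jaw": 0, "slide": [0, 0, 0], "turn": 0}]}}

```text
clock: 21.02
eef_pos: [0.5731, 0.0551, 0.2177]
tool_rot: [[-0.062, 0.998, -0.001], [0.998, 0.062, 0.0], [0.0, -0.001, -1.0]]
wrist_force: [-0.1, 0.3, -0.4]
gripper_width: 0.0006
grasp_force: 0.0
```

```bash
python3 - <<'E'
from h import *
g=shot('wrist','w7.png'); s=state(); print(s['eef_pos'])
u=np.array([-.0576,.9983,0]); C=np.array([.5718,.1716,.053])
for n,p in (('+wall',C+.03075*u+[0,0,.0105]),('button end can top',C+.02925*u+[0,0,.017]),('flat top',C-.03075*u+[0,0,.017])): print(n,np.round(proj(g,p),1))
for t in ('lid_hinge','lid_edge'):
    for x in spot_point('wrist',t)[:1]: print(t,x['pixel'],x['confidence'])
h=shot('side')
for t in ('lid_hinge','lid_edge'):
    for x in spot_point('side',t)[:1]: print('side',t,x['pixel'],x['confidence'])
v=np.array([.9983,.0576,0]); H=C+[0,0,.009]+.05925*u  # hinge
for th in (1.8,1.9,2.0,2.1): 
    e=H-np.cos(th)*.116*u+np.array([0,0,.116*np.sin(th)]); print(th,np.round(e,3),np.round(proj(g,e)),np.round(proj(h,e)))
cv2.imwrite('pics/w7c.png',np.hstack([cv2.resize(g['image'][0:200,230:430,::-1],(400,400),interpolation=2),cv2.resize(h['image'][90:190,270:370,::-1],(400,400),interpolation=2)]))
E
```

```text
[0.57294291 0.05544249 0.21747731]
+wall [332.4  47.8]
button end can top [332.5  48. ]
flat top [331.9 110.8]
lid_hinge [331.9, 19.4] 0.68
side lid_hinge [320.9, 151.7] 0.89
1.8 [0.567 0.257 0.175] [336. -94.] [318. 120.]
1.9 [0.566 0.268 0.172] [ 336. -113.] [317. 119.]
2.0 [0.566 0.279 0.167] [ 336. -129.] [316. 119.]
2.1 [0.565 0.289 0.162] [ 336. -143.] [315. 119.]
```

View pics/w7c.png

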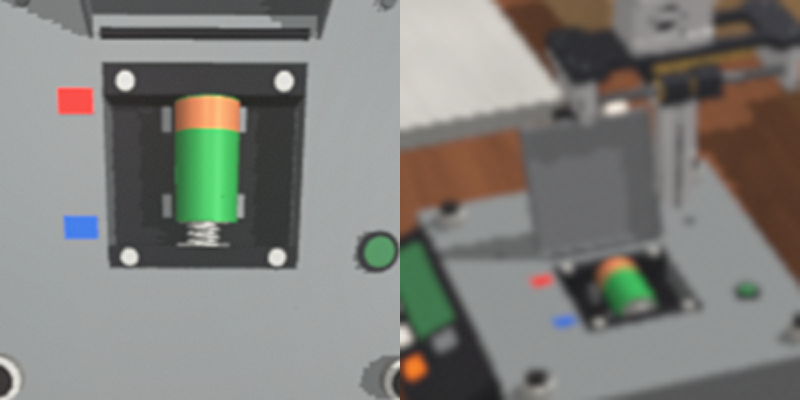

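Cell is seated level: its copper end is at the + wall (crop row 95) and the flat end is at row 222 with the spring compressed behind it. The cover still stands open. Now I go round behind the cover.

Emit:
{"name": "arm_command", "arguments": {"commands": [{"jaw": 0, "slide": [0, 0, 33], "turn": 0}, {"jaw": 0, "slide": [-1, 38, 0], "turn": 0}, {"jaw": 0, "slide": [-1, 38, 0], "turn": 0}, {"jaw": 0, "slide": [-1, 38, 0], "turn": 0}, {"jaw": 0, "slide": [-1, 38, 0], "turn": 0}, {"jaw": 0, "slide": [-1, 38, 0], "turn": 0}, {"jaw": 0, "slide": [-1, 38, 0], "turn": 0}, {"jaw": 0, "slide": [-1, 38, 0], "turn": 0}, {"jaw": 0, "slide": [0, 0, 0], "turn": 0}, {"jaw": 0, "slide": [0, 0, -40], "turn": 0}, {"jaw": 0, "slide": [0, 0, -40], "turn": 0}, {"jaw": 0, "slide": [0, 0, -25], "turn": 0}, {"jaw": 0, "slide": [0, 0, 0], "turn": 0}]}}

```text
clock: 22.95
eef_pos: [0.5658, 0.3189, 0.1446]
tool_rot: [[-0.061, 0.998, -0.003], [0.998, 0.061, -0.002], [-0.001, -0.003, -1.0]]
wrist_force: [-0.3, 0.5, 0.8]
gripper_width: 0.0007
grasp_force: 0.0
```

Emit:
{"name": "arm_command", "arguments": {"commands": [{"jaw": 0, "slide": [0, -10, 0], "turn": 0}, {"jaw": 0, "slide": [0, -10, 0], "turn": 0}, {"jaw": 0, "slide": [0, -10, 0], "turn": 0}, {"jaw": 0, "slide": [0, -10, 0], "turn": 0}, {"jaw": 0, "slide": [0, -10, 0], "turn": 0}, {"jaw": 0, "slide": [1, -10, 0], "turn": 0}, {"jaw": 0, "slide": [1, -10, 0], "turn": 0}, {"jaw": 0, "slide": [1, -10, 0], "turn": 0}, {"jaw": 0, "slide": [0, -10, 0], "turn": 0}, {"jaw": 0, "slide": [0, -10, -2], "turn": 0}, {"jaw": 0, "slide": [0, 0, 0], "turn": 0}]}}

```text
clock: 24.32
eef_pos: [0.5694, 0.2189, 0.144]
tool_rot: [[-0.06, 0.998, -0.0], [0.998, 0.06, -0.001], [-0.001, -0.0, -1.0]]
wrist_force: [-0.3, -0.3, 0.5]
gripper_width: 0.0001
grasp_force: 0.0
```

Emit:
{"name": "arm_command", "arguments": {"commands": [{"jaw": 0, "slide": [1, -10, -4], "turn": 0}, {"jaw": 0, "slide": [1, -11, -6], "turn": 0}, {"jaw": 0, "slide": [0, -9, -7], "turn": 0}, {"jaw": 0, "slide": [0, -8, -7], "turn": 0}, {"jaw": 0, "slide": [0, -7, -8], "turn": 0}, {"jaw": 0, "slide": [0, -6, -9], "turn": 0}, {"jaw": 0, "slide": [0, -4, -9], "turn": 0}, {"jaw": 0, "slide": [0, -3, -8], "turn": 0}, {"jaw": 0, "slide": [0, 0, 0], "turn": 0}]}}

```text
clock: 25.45
eef_pos: [0.571, 0.1619, 0.0855]
tool_rot: [[-0.061, 0.998, -0.001], [0.998, 0.061, -0.0], [-0.0, -0.001, -1.0]]
wrist_force: [-0.4, 0.6, 0.3]
gripper_width: 0.0004
grasp_force: 0.0
```

Emit:
{"name": "arm_command", "arguments": {"commands": [{"jaw": 0, "slide": [0, -3, -4], "turn": 0}, {"jaw": 0, "slide": [0, -2, -3], "turn": 0}, {"jaw": 0, "slide": [0, 0, -2], "turn": 0}, {"jaw": 0, "slide": [0, 0, -2], "turn": 0}, {"jaw": 0, "slide": [0, 0, 0], "turn": 0}, {"jaw": 0, "slide": [0, 0, 0], "turn": 0}]}}

```text
clock: 26.2
eef_pos: [0.5714, 0.1571, 0.0753]
tool_rot: [[-0.061, 0.998, 0.0], [0.998, 0.061, 0.0], [0.0, 0.0, -1.0]]
wrist_force: [-1.1, -0.2, 0.7]
gripper_width: 0.0005
grasp_force: 0.0
```

```bash
python3 - <<'E'
from h import *
s=state(); print(s['eef_pos'],s['wrist_force'])
h=shot('side'); g=shot('wrist')
cv2.imwrite('pics/w8c.png',np.hstack([cv2.resize(g['image'][:,120:520,::-1],(400,400)),cv2.resize(h['image'][90:190,270:370,::-1],(400,400),interpolation=2)]))
E
```

```text
[0.57141785 0.15714244 0.07531426] [-1.05167766 -0.21858769  0.67804901]
```

View pics/w8c.png

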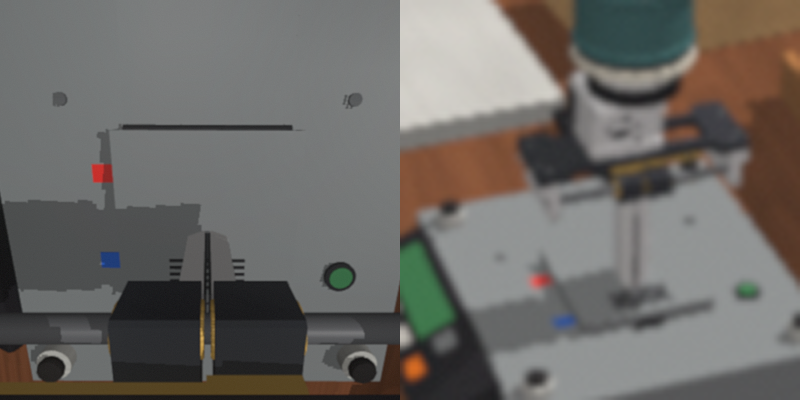

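The cover now lies over the bay, hinge slit at crop row 127. I press it firmly home, then back off.

Emit:
{"name": "arm_command", "arguments": {"commands": [{"jaw": 0, "slide": [0, 0, -1], "turn": 0}, {"jaw": 0, "slide": [0, 0, -1], "turn": 0}, {"jaw": 0, "slide": [0, 0, -0.5], "turn": 0}, {"jaw": 0, "slide": [0, 0, 0], "turn": 0}]}}

```text
clock: 26.8
eef_pos: [0.5717, 0.1572, 0.0743]
tool_rot: [[-0.061, 0.998, 0.001], [0.998, 0.061, -0.001], [-0.001, 0.001, -1.0]]
wrist_force: [-9.1, -4.9, 27.4]
gripper_width: 0.0002
grasp_force: 13.9
```

Firm at z = 74.3 mm, the shut height. Retreat.

Emit:
{"name": "arm_command", "arguments": {"commands": [{"jaw": 0, "slide": [0, 0, 10], "turn": 0}, {"jaw": 0, "slide": [0, 0, 40], "turn": 0}, {"jaw": 0, "slide": [0, -20, 50], "turn": 0}, {"jaw": 0, "slide": [0, -40, 40], "turn": 0}, {"jaw": 0, "slide": [0, -40, 20], "turn": 0}, {"jaw": 0, "slide": [0, 0, 0], "turn": 0}, {"jaw": 0, "slide": [0, 0, 0], "turn": 0}, {"jaw": 0, "slide": [0, 0, 0], "turn": 0}]}}

```text
clock: 27.8
eef_pos: [0.571, 0.0583, 0.2321]
tool_rot: [[-0.063, 0.998, -0.001], [0.998, 0.063, 0.0], [0.0, -0.001, -1.0]]
wrist_force: [-0.1, 0.7, 0.7]
gripper_width: 0.0005
grasp_force: 0.0
```

```bash
python3 - <<'E'
from h import *
g=shot('wrist','w9.png'); u=np.array([-.0576,.9983,0]); H=np.array([.5684,.2308,.062])
x=spot_point('wrist','lid_edge'); print([(y['pixel'],round(y['confidence'],2)) for y in x[:2]])
for th in (0,.06,.2):
    e=H-np.cos(th)*.116*u+[0,0,.116*np.sin(th)+.0125]; print(th,np.round(proj(g,e),1))
cv2.imwrite('pics/w9c.png',g['image'][:300,100:560,::-1])
E
```

```text
[([332.3, 139.7], 0.97)]
0 [333.3 138.6]
0.06 [333.5 138.8]
0.2 [333.8 137.7]
```

View pics/w9c.png

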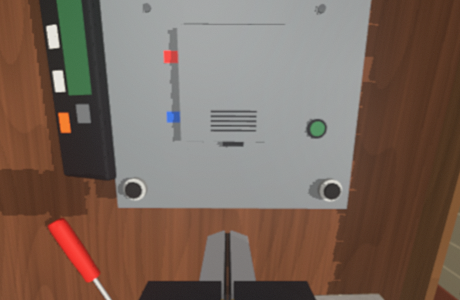

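The cover lies flat and shut, with its edge at (332,140) where predicted, and the robot touches nothing.

```bash
python3 -c "
from workcell import *
print(hand_in())"
```

```text
the job is handed in; nothing more can be done
None
```

The fresh green cell is in the bay with its button on the brass contact, pressed down level. The cover is shut and the job was handed in at about 28 s; `hand_in()` gave no verdict, and the spring's compression was judged only from force and pictures.

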